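Swing the bench magnifier over the board and lock it

ROBOT

A 7-joint arm with a two-finger parallel gripper is mounted at the origin on the work surface. World frame = base frame: x ahead of the robot, y to its left, z up, the work surface at z = 0. Lengths are in mm, angles in rad, forces in N, time in s.
With the tool pointing down it reaches from about 400 to 750 mm from the base axis. Payload 19.5 kg.
Tool frame: the origin (TCP) lies on the centre line of the jaws, within the pads' length; the fingertips stand 14 mm ahead of it and the grasp point (between the pads) lies 5 mm behind it; y points along the fingers, x is the direction in which the jaws open and shut, and the axes are right-handed (so a half turn about y gives the same grasp; the last joint's range is limited). The gripper opens to 85 mm and grips with 20 to 120 N. Pads are 22 mm wide; open, the fingers measure 114 mm over their backs; the gripper's body (76 mm by 85 mm) begins 54 mm behind the grasp point. The pads swing forward as they close: fully open they stand 13 mm farther back than shut.
Start: joints at [-1.356, 0.707, -0.028, 1.485, 0.022, 0.951, -0.075], TCP at [146.031, 556.122, 245.268] pointing down, gripper open.
Joint ranges: [-2.71, 2.71], [-0.32, 2.16], [-1.57, 1.52], [0, 2.45], [-1.46, 4.6], [0, 2.02], [-2.83, 2.83]. Speed limits (rad/s): [1.89, 1.89, 2.57, 2.57, 3.01, 3.01, 3.01].

INTERFACE

Orientations are given as a rotation vector (axis times angle).
In Python, from bench import bot gives the robot as it stands.
- The arm moves only by the tool carry_out, never from a script. Its argument "motion" is a list of rows, each an object of numbers: "tx", "ty", "tz": the shift along the tool's x, y, z in mm; "turn": the turn about the tool's y in degrees; "jaw": the finger opening in mm, from 0 to 85.4. A call has 1 to 20 rows; each row shifts and turns the commanded pose from where the row before left it, along the tool's axes as they then stand; what a row does not reach is not made up. A row lasts 1/12 s, in which the tool goes at most 41.7 mm and 7.16 degrees, less where a joint would pass 70% of its speed; a pose out of reach is approached as far as the arm can. A call with a gripper value outside its range is refused whole. The fingers move at their own pace and stop on an object; "force" is the grip in N (left out, the last holds). Time passes only in rows, so rows that do not move let the fingers close. It gives the time, the measured TCP pose, the force and the opening at its end, in the units of the state.
- bot.get_state(): the state, without advancing time (a new reading comes with each control period).
- bot.read_camera(name): name is "scene" or "top"; returns (picture, depth): 384x512x3 uint8, blue, green, red; 384x512 float32, mm along the optical axis (not along the pixel's ray), 0 where there is no reading.
- bot.camera_model(name): a dict with "fx", "fy", "cx", "cy" (pixels), "R" (3x3) and "t" (3): a world point X has camera coordinates R X + t. Camera axes: x right, y down, z forward; pixel columns grow to the right and rows downward; lengths in mm; the calibration is good to about 2 mm. A picture is of the moment at which its call begins. camera_model takes no time and is no camera call.
- bot.hand_in(): hands the job in, once; it reports no verdict.
The state is a dict: "t": time; "qpos": joint angles; "dq": joint speeds; "effort": joint torques, N m; "eef_pos": TCP position; "tcp_rot": TCP orientation; "wrist_force": force on the tool from outside, world axes, zero at the start; "ft_torque": the same for the moment, N m; "finger_gap": finger opening in mm.
Only numpy, scipy, OpenCV 4.12 (cv2) and the standard library are available. Lean on these libraries where they do the work, as an engineer would, in place of code of your own. Each camera call takes 0.05 s, during which the arm holds its last target.

TASK

Bring the bench magnifier into use without grasping anything: with a fingertip, push its horizontal arm sideways until the round lens is centred over the green circuit board in its holder. Then push the lock lever on top of the magnifier's post clockwise, as seen from above, until it is fully home against its stop, with the lens still over the board. Only push from one side, never pinch the arm or the lever, keep off the glass, and leave everything else on the mat where it stands.

Things in the scene. Friction and masses are not known exactly. Their poses are not given: they have to be found in the camera images.
- pivot (a point): Point on the vertical swing axis of the magnifier's stand (fixed: round black foot 110 mm wide, steel post 18 mm thick), 128 mm above the table. The arm and the lock lever both turn about the vertical line through this point. The stand stands on a 3 mm orange mat.
- magnifier_arm (a joint): Swing of the magnifier's arm about the post, rad, positive counter-clockwise seen from above, range -1.5 to 1.5; it turns stiffly (0.12 N m, about 1.6 N at 75 mm from the axis) and stays where it is left. No stop or click at the board. Its two long sides are smooth strips: push on either, but not on both at once (a pinch).
- lens_center (a point): Centre of the glass, 150 mm from the swing axis, about 130 mm above the table. Black rim: 90 mm outside diameter, 14 mm high (7 mm above and below this point). The straight level arm, at this height, runs from the hub (32 mm diameter) to the rim: free from 20 to 103 mm from the axis, 18 mm wide, 14 mm high. Beside it the space is free down to 80 mm above the table.
- lock_lever (a joint): Turn of the lock lever about the post's axis, rad, positive clockwise seen from above: 0 (loose) to 1.4 (home against a hard stop). It starts between 0 and 0.3, pointing away from the robot or up to 50 degrees to its left, and turns stiffly (0.08 N m, about 1.5 N at 55 mm from the axis); it stays where it is left. Pressing both its sides at once is a pinch.
- lever_tip (a point): Middle of the outer end of the lock lever: a straight level steel bar on top of the post, 72 mm from the axis to this end, 14 mm wide, 13 mm high (6.5 mm above and below this point), about 157 mm above the table; its underside is 13 mm above the top of the arm. Its hub is 28 mm in diameter, its top 165 mm above the table.
- board_center (a point): Centre of the top of the green circuit board, 70 x 60 mm, held about 39 mm above the table between two aluminium jaws; the holder (92 x 60 mm) is fixed. It stands about 150 mm from the post, on the left or right side of the stand. When the lens is turned to it their centres agree within about 8 mm.
- trays: Stack of three clear acrylic trays, 74 x 74 x 73 mm, loose, on the other side of the stand than the board; origin under its centre.
- tin: Low round steel tin of brass tip-cleaning wool, 56 mm in diameter, 30 mm high, loose, on the robot's side of the stand; origin under its centre.
- pump: Grey desoldering pump lying on the mat beyond the stand, 165 mm long, 22 mm thick; origin on the mat under its middle.
- probe: Thin steel probe lying on the mat on the left, near the robot, 150 mm long, 8 mm thick; origin under its middle.
- spool: Spool of wire, 54 mm in diameter, 36 mm high, standing at the right; origin under its centre.
- iron: Black soldering iron in its spring holder, base 120 x 75 mm, about 160 mm high, at the left; origin under the base's centre.
- driver: Screwdriver, 150 mm long, lying at the right; origin under its middle.
Mind the look-alikes: they are no part of the job. Leave any red or yellow look-alike of the part that bears board_center alone.

How it is judged:
By the outcome, as a careful person would: the job done as asked, in the order asked, and still so for the second after the job is handed in, with the robot touching nothing.
It also fails if it takes over 51 s, if anything falls off the work surface, if the arm or the gripper's body presses on something with over 40 N, if the wrist force passes 120 N, or if a joint passes its speed limit or range.

## Working session

There is one attempt and no reset: what is moved stays moved. The work goes in short steps, Python scripts to look and compute and a tool call to move; the robot and the scene stay as the last step left them, time stands still between calls to the robot, and variables do not carry over. Pictures are saved under pics/ and viewed, and the job is handed in when it is done.

Besides the shell and the picture viewer there is one more tool, called after ">>>" as a command line: name --argument value ..., lists and objects as JSON in quotes. carry_out: Moves the arm, as the interface text tells. Its arguments: {"type":"object","properties":{"motion":{"type":"array","items":{"type":"object","properties":{"tx":{"type":"number"},"ty":{"type":"number"},"tz":{"type":"number"},"turn":{"type":"number"},"jaw":{"type":"number"}}}},"force":{"type":"number"}},"required":["motion"]}

```bash
mkdir -p pics; ls
python3 - <<'E'
from bench import bot
import cv2,numpy as np
s=bot.get_state();print({k:np.round(v,3).tolist() for k,v in s.items()})
for n in("scene","top"):
    p,d=bot.read_camera(n);cv2.imwrite(f"pics/{n}0.png",p);np.save(f"{n}0.npy",d)
    m=bot.camera_model(n);print(n,m)
E
```

```text
pics
{'t': 0.0, 'qpos': [-1.356, 0.707, -0.028, 1.485, 0.022, 0.951, -0.076], 'dq': [-0.0, -0.002, -0.0, 0.001, -0.0, -0.001, -0.0], 'effort': [0.0, -88.322, 1.235, -23.617, 0.017, 0.007, 0.0], 'eef_pos': [145.962, 555.899, 244.825], 'tcp_rot': [-1.321, -1.017, 1.019], 'wrist_force': [0.376, -0.216, -0.725], 'ft_torque': [0.015, -0.045, 0.025], 'finger_gap': 85.478}
scene {'fx': 385.60824408245884, 'fy': 385.60824408245884, 'cx': 258.4150403283819, 'cy': 186.20693031563488, 'R': array([[ 0.74146894,  0.67088547, -0.011683  ],
       [ 0.54166291, -0.60874568, -0.57968094],
       [-0.3960115 ,  0.42348716, -0.81475979]]), 't': array([-390.16546997, -217.24228042, 1346.61053628])}
top {'fx': 368.3065203906091, 'fy': 368.3065203906091, 'cx': 256.18928766888706, 'cy': 190.26633146553212, 'R': array([[ 0.00447188, -0.99957473,  0.02881594],
       [-0.98499598, -0.0093744 , -0.17232251],
       [ 0.17251936, -0.02761298, -0.98461901]]), 't': array([ -17.08025361,  552.89097807, 1041.55913537])}
```

View pics/top0.png

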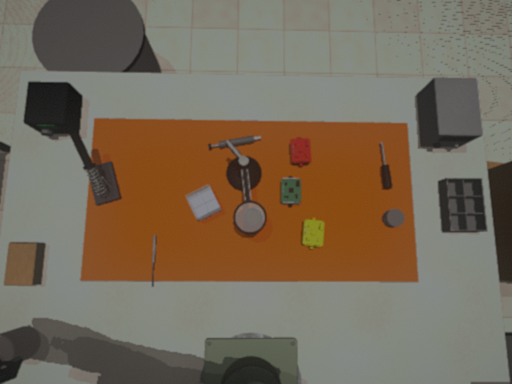

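View pics/scene0.png

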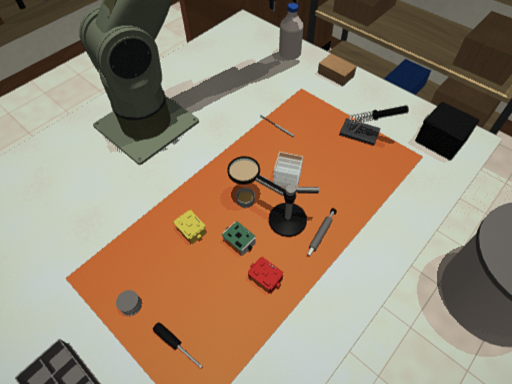

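Run:
```python
from scipy.spatial.transform import Rotation as R
from bench import bot
print(R.from_rotvec(bot.get_state()['tcp_rot']).as_matrix().round(3))
```

```text
[[ 0.254 -0.    -0.967]
 [ 0.967 -0.001  0.254]
 [-0.001 -1.    -0.   ]]
```

```bash
cat > h.py <<'E'
import numpy as np,cv2
from bench import bot
def ray(n,u,v,z):
    m=bot.camera_model(n);R=m['R'];t=m['t']
    c=-R.T@t;d=R.T@np.array([(u-m['cx'])/m['fx'],(v-m['cy'])/m['fy'],1])
    return c+d*(z-c[2])/d[2]
def proj(n,X):
    m=bot.camera_model(n);p=m['R']@np.array(X,float)+m['t'];return m['fx']*p[0]/p[2]+m['cx'],m['fy']*p[1]/p[2]+m['cy']
def dep(n,D,u,v):
    m=bot.camera_model(n);z=D[v,u];return m['R'].T@(np.array([(u-m['cx'])/m['fx']*z,(v-m['cy'])/m['fy']*z,z])-m['t'])
def cloud(n,D):
    m=bot.camera_model(n);v,u=np.mgrid[:384,:512];P=np.stack([(u-m['cx'])/m['fx']*D,(v-m['cy'])/m['fy']*D,D],-1)
    return (P-m['t'])@m['R']
E
python3 - <<'E'
from h import *
p=cv2.imread('pics/top0.png');D=np.load('top0.npy')
cv2.imwrite('pics/topz.png',cv2.resize(p[125:245,180:330],None,fx=5,fy=5,interpolation=cv2.INTER_CUBIC))
q=cv2.imread('pics/scene0.png')
cv2.imwrite('pics/scz.png',cv2.resize(q[140:260,215:345],None,fx=5,fy=5,interpolation=cv2.INTER_CUBIC))
C=cloud('top',D)
hh=cv2.cvtColor(p,cv2.COLOR_BGR2HSV)
g=cv2.inRange(hh,(50,60,30),(90,255,255));g[:,:180]=0
n,l,st,ce=cv2.connectedComponentsWithStats(g)
for i in range(1,n):
    if st[i,4]>60:print(st[i],ce[i],ray('top',*ce[i],39), np.median(C[l==i],0))
# heights
roi=np.zeros(D.shape,bool);roi[125:245,180:330]=1
for a,b in((145,175),(122,140),(60,85)):
    k=roi&(C[...,2]>a)&(C[...,2]<b)&(D>0);v,u=np.nonzero(k);print(a,b,k.sum(),C[k].mean(0).round(1),C[k].min(0).round(),C[k].max(0).round())
E
```

```text
[282 180  18  22 272] [290.39338235 190.52941176] [ 554.79356532 -115.87250083   39.        ] [ 553.32349568 -115.25517957   38.75451479]
145 175 208 [631.1  40.2 162.9] [600.  12. 151.] [670.  72. 170.]
122 140 1105 [485.7   8.5 133.6] [422. -38. 127.] [619.  49. 140.]
60 85 188 [515.2 142.4  72.8] [467.  32.  60.] [610. 188.  81.]
```

View pics/topz.png

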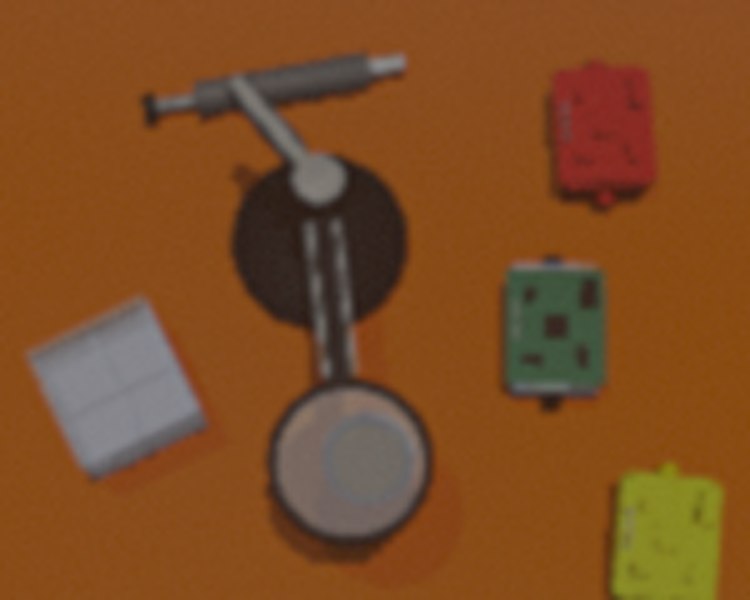

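View pics/scz.png

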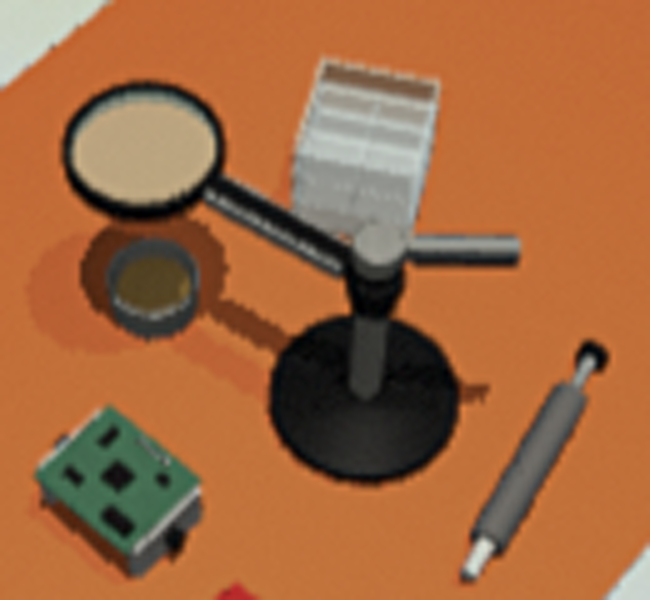

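Run:
```python
from h import *
def z(u,v,ou,ov): return (u+.5)/5-.5+ou,(v+.5)/5-.5+ov
top=lambda u,v,h:ray('top',*z(u,v,180,125),h)
sc=lambda u,v,h:ray('scene',*z(u,v,215,140),h)
P=top(319,180,165);print('hub',P, sc(379,243,165))
L=top(351,460,137);print('lens',L,sc(144,150,137))
T=top(239,83,163.5);print('tip',T,sc(518,242,163))
B=top(555,328,39);print('board',B,sc(119,478,39))
for n,X in(('lens',L),('tip',T),('board',B)):
    d=(X-P)[:2];print(n,np.hypot(*d),np.degrees(np.arctan2(d[1],d[0])))
C=cloud('top',np.load('top0.npy'))
k=(C[...,2]>122)&(C[...,2]<142)&(C[...,0]<545)&(C[...,0]>420)&(abs(C[...,1])<60);k[245:]=0
v,u=np.nonzero(k);pts=C[k][:,:2].astype(np.float32);pts=pts[pts[:,0]<505]
print(cv2.minEnclosingCircle(pts))
```

```text
hub [612.68868264  24.59780186 165.        ] [615.43957116  25.31460266 165.        ]
lens [465.65466445   6.07179286 137.        ] [469.12665855   4.4640566  137.        ]
tip [666.45265156  68.31185717 163.5       ] [667.00696946  73.92443753 163.        ]
board [ 555.80031628 -116.5043799    39.        ] [ 558.14161696 -115.4588871    39.        ]
lens 148.19654353269115 -172.8186826738953
tip 69.29273399736161 39.113644154197544
board 152.13846299699995 -111.95788343327973
((464.7382507324219, 5.885615348815918), 44.97886276245117)
```

>>> carry_out --motion '[{"tx":-18.7,"tz":-25.2,"jaw":0},{"tx":-18.7,"tz":-25.2,"jaw":0},{"tx":-18.7,"tz":-25.2,"jaw":0},{"tx":-18.7,"tz":-25.2,"jaw":0},{"tx":-18.7,"tz":-25.2,"jaw":0},{"tx":-18.7,"tz":-25.2,"jaw":0},{"tx":-18.7,"tz":-25.2,"jaw":0},{"tx":-18.7,"tz":-25.2,"jaw":0},{"tx":-18.7,"tz":-25.2,"jaw":0},{"tx":-18.7,"tz":-25.2,"jaw":0},{"tx":-18.7,"tz":-25.2,"jaw":0},{"tx":-18.7,"tz":-25.2,"jaw":0},{"tx":-18.7,"tz":-25.2,"jaw":0},{"tx":-18.7,"tz":-25.2,"jaw":0},{"tx":-18.7,"tz":-25.2,"jaw":0},{"tx":-18.7,"tz":-25.2,"jaw":0},{"tx":-18.7,"tz":-25.2,"jaw":0},{"tx":-18.7,"tz":-25.2,"jaw":0},{"tx":-18.7,"tz":-25.2,"jaw":0},{"tx":-18.7,"tz":-25.2,"jaw":0}]' --force 20

```text
schema error: expected keys tx, ty, tz, turn, jaw
```

```bash
cat >> h.py <<'E'
from scipy.spatial.transform import Rotation as Ro
P=np.array([614.,25.])
def go(x,y,z,yaw):
    s=bot.get_state();M=Ro.from_rotvec(s['tcp_rot']).as_matrix();p=s['eef_pos']
    print('t',round(s['t'],2),'pos',np.round(p,1),'yaw',np.degrees(np.arctan2(M[1,0],M[0,0])).round(1),'F',np.round(s['wrist_force'],2),'T',np.round(s['ft_torque'],2),'gap',s['finger_gap'],'q',np.round(s['qpos'],2))
    d=M.T@(np.array([x,y,z])-p);w=(yaw-np.degrees(np.arctan2(M[1,0],M[0,0]))+180)%360-180
    print('tool shift',d.round(1),'turn',(-w).round(1))
    r=p[:2]-P;print('rel pivot r',np.hypot(*r).round(1),'ang',np.degrees(np.arctan2(r[1],r[0])).round(1))
E
python3 - <<'E'
from h import *
go(538,65.5,126,97.5)
E
```

```text
t 0.1 pos [146.  555.9 244.9] yaw 75.3 F [-0.21 -0.39  0.18] T [ 0.   -0.01  0.03] gap 85.15960709252279 q [-1.36  0.71 -0.03  1.48  0.02  0.95 -0.08]
tool shift [-374.7  119.3 -503.7] turn -22.2
rel pivot r 707.8 ang 131.4
```

>>> carry_out --motion '[{"tx":-18.7,"ty":0,"tz":-25.2,"turn":0,"jaw":0},{"tx":-18.7,"ty":0,"tz":-25.2,"turn":0,"jaw":0},{"tx":-18.7,"ty":0,"tz":-25.2,"turn":0,"jaw":0},{"tx":-18.7,"ty":0,"tz":-25.2,"turn":0,"jaw":0},{"tx":-18.7,"ty":0,"tz":-25.2,"turn":0,"jaw":0},{"tx":-18.7,"ty":0,"tz":-25.2,"turn":0,"jaw":0},{"tx":-18.7,"ty":0,"tz":-25.2,"turn":0,"jaw":0},{"tx":-18.7,"ty":0,"tz":-25.2,"turn":0,"jaw":0},{"tx":-18.7,"ty":0,"tz":-25.2,"turn":0,"jaw":0},{"tx":-18.7,"ty":0,"tz":-25.2,"turn":0,"jaw":0},{"tx":-18.7,"ty":0,"tz":-25.2,"turn":0,"jaw":0},{"tx":-18.7,"ty":0,"tz":-25.2,"turn":0,"jaw":0},{"tx":-18.7,"ty":0,"tz":-25.2,"turn":0,"jaw":0},{"tx":-18.7,"ty":0,"tz":-25.2,"turn":0,"jaw":0},{"tx":-18.7,"ty":0,"tz":-25.2,"turn":0,"jaw":0},{"tx":-18.7,"ty":0,"tz":-25.2,"turn":0,"jaw":0},{"tx":-18.7,"ty":0,"tz":-25.2,"turn":0,"jaw":0},{"tx":-18.7,"ty":0,"tz":-25.2,"turn":0,"jaw":0},{"tx":-18.7,"ty":0,"tz":-25.2,"turn":0,"jaw":0},{"tx":-18.7,"ty":0,"tz":-25.2,"turn":0,"jaw":0}]' --force 20

```text
t: 1.77
eef_pos: [539.2, 64.9, 245.2]
tcp_rot: [-1.32, -1.017, 1.018]
wrist_force: [-0.1, 0.8, -0.3]
finger_gap: 0.1
```

Run:
```python
from h import *
go(538,65.5,126,97.5)
```

```text
t 1.77 pos [539.2  64.9 245.2] yaw 75.3 F [-0.1   0.76 -0.26] T [ 0.03  0.05 -0.01] gap 0.12585068334039615 q [-0.11  0.66 -0.13  1.6   0.11  0.89  1.03]
tool shift [  0.3 119.2   1.2] turn -22.2
rel pivot r 84.8 ang 151.9
```

>>> carry_out --motion '[{"tx":0,"ty":12,"tz":0,"turn":-2.2,"jaw":0},{"tx":0,"ty":12,"tz":0,"turn":-2.2,"jaw":0},{"tx":0,"ty":12,"tz":0,"turn":-2.2,"jaw":0},{"tx":0,"ty":12,"tz":0,"turn":-2.2,"jaw":0},{"tx":0,"ty":12,"tz":0,"turn":-2.2,"jaw":0},{"tx":0,"ty":12,"tz":0,"turn":-2.2,"jaw":0},{"tx":0,"ty":12,"tz":0,"turn":-2.2,"jaw":0},{"tx":0,"ty":12,"tz":0,"turn":-2.2,"jaw":0},{"tx":0,"ty":12,"tz":0,"turn":-2.2,"jaw":0},{"tx":0,"ty":11,"tz":0,"turn":-2.2,"jaw":0},{"tx":0,"ty":0,"tz":0,"turn":0,"jaw":0}]'

```text
t: 2.68
eef_pos: [537.7, 66.1, 124.4]
tcp_rot: [-1.143, -1.302, 1.306]
wrist_force: [-0.0, -0.5, -0.7]
finger_gap: 0.1
```

Run:
```python
from h import *
go(538,65.5,126,97.5)
p,d=bot.read_camera('scene');cv2.imwrite('pics/s1.png',cv2.resize(p[80:280,165:395],None,fx=3,fy=3))
```

```text
t 2.68 pos [537.7  66.1 124.4] yaw 97.4 F [-0.02 -0.48 -0.68] T [-0.04 -0.01  0.  ] gap 0.079583222262673 q [-0.07  0.84 -0.2   1.74  0.27  0.6   1.27]
tool shift [-0.7 -1.6 -0.2] turn -0.1
rel pivot r 86.7 ang 151.7
```

View pics/s1.png

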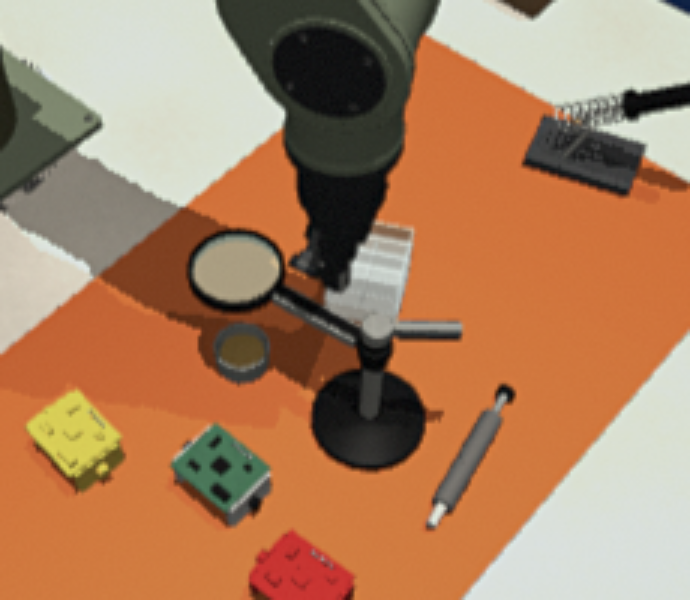

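>>> carry_out --motion '[{"tx":-5,"ty":0,"tz":0,"turn":0,"jaw":0},{"tx":-5,"ty":0,"tz":0,"turn":0,"jaw":0},{"tx":-5,"ty":0,"tz":0,"turn":0,"jaw":0},{"tx":-5,"ty":0,"tz":0,"turn":0,"jaw":0},{"tx":-3,"ty":0,"tz":0,"turn":0,"jaw":0},{"tx":-3,"ty":0,"tz":0,"turn":0,"jaw":0},{"tx":-3.1,"ty":0,"tz":1,"turn":-2.5,"jaw":0},{"tx":-3.1,"ty":0,"tz":1,"turn":-2.5,"jaw":0},{"tx":-3.1,"ty":0,"tz":1,"turn":-2.5,"jaw":0},{"tx":-3.1,"ty":0,"tz":1,"turn":-2.5,"jaw":0},{"tx":-3.1,"ty":0,"tz":1,"turn":-2.5,"jaw":0},{"tx":-3.1,"ty":0,"tz":1,"turn":-2.5,"jaw":0},{"tx":-3.1,"ty":0,"tz":1,"turn":-2.5,"jaw":0},{"tx":-3.1,"ty":0,"tz":1,"turn":-2.5,"jaw":0}]'

```text
t: 3.9
eef_pos: [541.1, 14.7, 126.5]
tcp_rot: [-0.944, -1.553, 1.552]
wrist_force: [-0.4, 1.4, 0.0]
finger_gap: 0.2
```

Run:
```python
from h import *
go(538,65.5,126,97.5)
p,d=bot.read_camera('scene');cv2.imwrite('pics/s2.png',cv2.resize(p[80:280,165:395],None,fx=3,fy=3))
```

```text
t 3.9 pos [541.1  14.7 126.5] yaw 117.4 F [-0.4   1.44  0.05] T [ 0.45 -0.1   0.03] gap 0.21024211399892906 q [ 0.08  0.84 -0.31  1.74  0.4   0.63  1.58]
tool shift [ 46.5   0.5 -20.6] turn 19.9
rel pivot r 73.6 ang -172.0
```

View pics/s2.png

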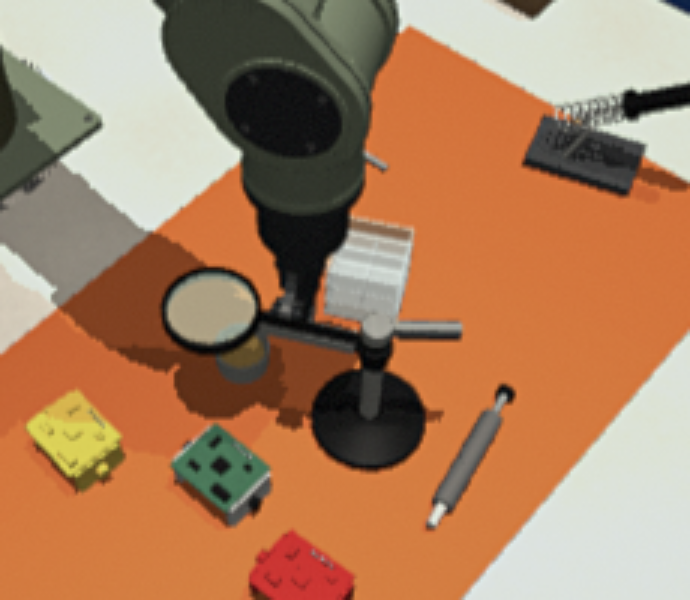

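>>> carry_out --motion '[{"tx":-3.1,"ty":0,"tz":1,"turn":-2.5,"jaw":0},{"tx":-3.1,"ty":0,"tz":1,"turn":-2.5,"jaw":0},{"tx":-3.1,"ty":0,"tz":1,"turn":-2.5,"jaw":0},{"tx":-3.1,"ty":0,"tz":1,"turn":-2.5,"jaw":0},{"tx":-3.1,"ty":0,"tz":1,"turn":-2.5,"jaw":0},{"tx":-3.1,"ty":0,"tz":1,"turn":-2.5,"jaw":0},{"tx":-3.1,"ty":0,"tz":1,"turn":-2.5,"jaw":0},{"tx":-3.1,"ty":0,"tz":1,"turn":-2.5,"jaw":0},{"tx":-3.1,"ty":0,"tz":1,"turn":-2.5,"jaw":0},{"tx":-3.1,"ty":0,"tz":1,"turn":-2.5,"jaw":0},{"tx":-3.1,"ty":0,"tz":1,"turn":-2.5,"jaw":0},{"tx":-3.1,"ty":0,"tz":1,"turn":-2.5,"jaw":0},{"tx":-3.1,"ty":0,"tz":1,"turn":-2.5,"jaw":0},{"tx":-3.1,"ty":0,"tz":1,"turn":-2.5,"jaw":0},{"tx":0,"ty":0,"tz":0,"turn":0,"jaw":0}]'

```text
t: 5.2
eef_pos: [560.5, -26.3, 126.2]
tcp_rot: [-0.481, -1.951, 1.952]
wrist_force: [-0.3, -0.7, -0.9]
finger_gap: 0.2
```

Run:
```python
from h import *
go(538,65.5,126,97.5)
p,d=bot.read_camera('scene');cv2.imwrite('pics/s3.png',cv2.resize(p[140:260,215:345],None,fx=5,fy=5,interpolation=cv2.INTER_CUBIC))
p,d=bot.read_camera('top');cv2.imwrite('pics/t3.png',cv2.resize(p[125:245,180:330],None,fx=5,fy=5,interpolation=cv2.INTER_CUBIC))
np.save('t3.npy',d)
```

```text
t 5.2 pos [560.5 -26.3 126.2] yaw 152.3 F [-0.33 -0.71 -0.85] T [-0.03  0.02  0.01] gap 0.18302424496077108 q [ 0.25  0.89 -0.5   1.66  0.58  0.75  2.12]
tool shift [ 62.6   0.2 -70.8] turn 54.8
rel pivot r 74.1 ang -136.2
```

View pics/s3.png

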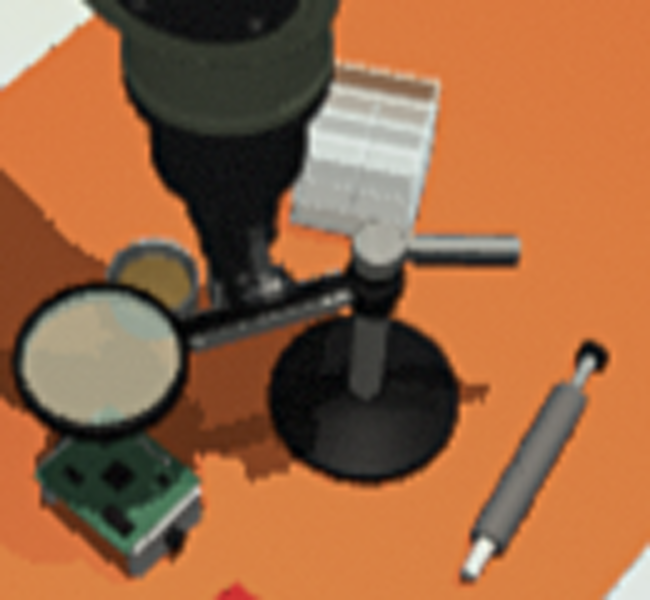

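View pics/t3.png

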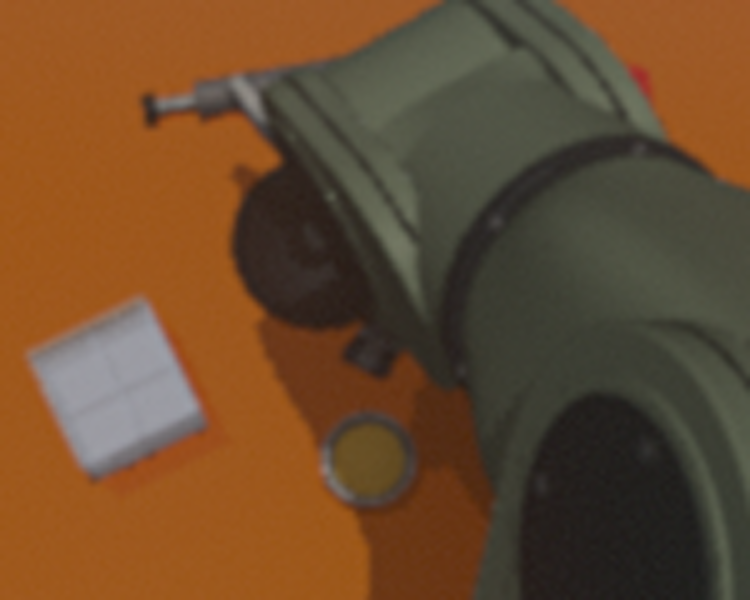

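Run:
```python
from h import *
def z(u,v,ou,ov): return (u+.5)/5-.5+ou,(v+.5)/5-.5+ov
sc=lambda u,v,h:ray('scene',*z(u,v,215,140),h)
Q=sc(379,243,165);B=sc(119,478,39)
for h in(132,137):
  L=sc(101,360,h);d=(L-Q)[:2];print(L,np.hypot(*d),np.degrees(np.arctan2(d[1],d[0])))
d=(B-Q)[:2];print(B,np.degrees(np.arctan2(d[1],d[0])))
```

```text
[ 542.84303366 -105.49340731  132.        ] 149.60278316119428 -119.02963574335759
[ 545.22358937 -107.50178168  137.        ] 150.23473648669665 -117.86404599449766
[ 558.14161696 -115.4588871    39.        ] -112.14742088034575
```

>>> carry_out --motion '[{"tx":-2.5,"ty":0,"tz":0.8,"turn":-2,"jaw":0},{"tx":-2.5,"ty":0,"tz":0.8,"turn":-2,"jaw":0},{"tx":-2.5,"ty":0,"tz":0.8,"turn":-2,"jaw":0},{"tx":0,"ty":0,"tz":0,"turn":0,"jaw":0},{"tx":0,"ty":0,"tz":0,"turn":0,"jaw":0}]'

```text
t: 5.72
eef_pos: [566.0, -31.1, 126.3]
tcp_rot: [-0.388, -2.013, 2.013]
wrist_force: [-0.7, 0.1, -0.3]
finger_gap: 0.1
```

Run:
```python
from h import *
go(538,65.5,126,97.5)
p,d=bot.read_camera('scene');cv2.imwrite('pics/s4.png',cv2.resize(p[140:260,215:345],None,fx=5,fy=5,interpolation=cv2.INTER_CUBIC))
```

```text
t 5.72 pos [566.  -31.1 126.3] yaw 158.2 F [-0.71  0.08 -0.27] T [-0.03 -0.01 -0.02] gap 0.09022084820743391 q [ 0.27  0.9  -0.54  1.64  0.61  0.78  2.21]
tool shift [ 61.9   0.3 -79.2] turn 60.7
rel pivot r 73.8 ang -130.5
```

View pics/s4.png

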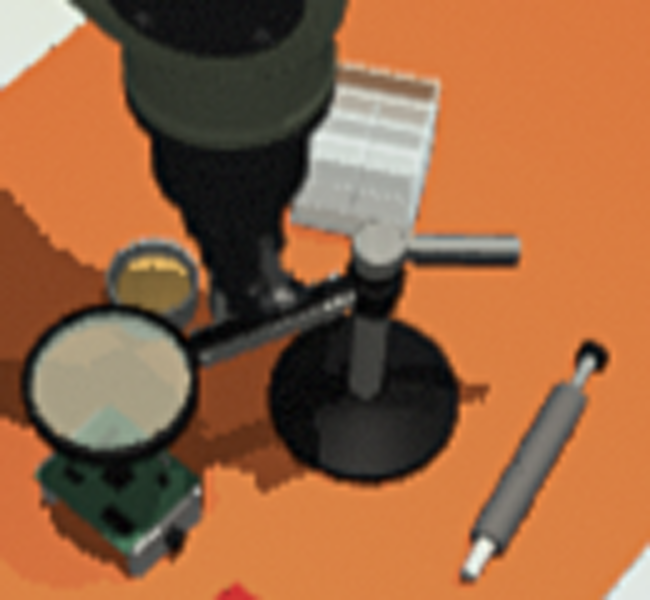

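>>> carry_out --motion '[{"tx":10,"ty":0,"tz":0,"turn":0,"jaw":0},{"tx":15,"ty":0,"tz":0,"turn":0,"jaw":0},{"tx":5,"ty":-20,"tz":0,"turn":0,"jaw":0},{"tx":0,"ty":-25,"tz":0,"turn":0,"jaw":0},{"tx":0,"ty":-25,"tz":0,"turn":0,"jaw":0},{"tx":0,"ty":-25,"tz":0,"turn":0,"jaw":0},{"tx":0,"ty":-10,"tz":0,"turn":0,"jaw":0},{"tx":0,"ty":0,"tz":0,"turn":0,"jaw":0}]'

```text
t: 6.43
eef_pos: [538.9, -19.9, 233.3]
tcp_rot: [-0.391, -2.015, 2.014]
wrist_force: [0.5, 0.5, 0.9]
finger_gap: 0.0
```

Run:
```python
from h import *
go(626,95,230,131)
```

```text
t 6.43 pos [538.9 -19.9 233.3] yaw 158.2 F [0.49 0.5  0.85] T [-0.02 -0.03  0.04] gap 0.0035444986159638586 q [ 0.3   0.72 -0.62  1.63  0.49  0.95  2.27]
tool shift [ -38.2    3.6 -139. ] turn 27.2
rel pivot r 87.5 ang -149.2
```

>>> carry_out --motion '[{"tx":-4.8,"ty":0,"tz":-17.4,"turn":0,"jaw":0},{"tx":-4.8,"ty":0,"tz":-17.4,"turn":0,"jaw":0},{"tx":-4.8,"ty":0,"tz":-17.4,"turn":0,"jaw":0},{"tx":-4.8,"ty":0,"tz":-17.4,"turn":0,"jaw":0},{"tx":-4.8,"ty":0,"tz":-17.4,"turn":0,"jaw":0},{"tx":-4.8,"ty":0,"tz":-17.4,"turn":0,"jaw":0},{"tx":-4.8,"ty":0,"tz":-17.4,"turn":0,"jaw":0},{"tx":-4.8,"ty":0,"tz":-17.4,"turn":0,"jaw":0},{"tx":0,"ty":0,"tz":0,"turn":5.4,"jaw":0},{"tx":0,"ty":0,"tz":0,"turn":5.4,"jaw":0},{"tx":0,"ty":0,"tz":0,"turn":5.4,"jaw":0},{"tx":0,"ty":0,"tz":0,"turn":5.4,"jaw":0},{"tx":0,"ty":0,"tz":0,"turn":5.4,"jaw":0},{"tx":0,"ty":0,"tz":0,"turn":0,"jaw":0}]'

```text
t: 7.6
eef_pos: [625.1, 95.1, 230.2]
tcp_rot: [-0.781, -1.712, 1.715]
wrist_force: [0.2, 0.3, 1.1]
finger_gap: 0.1
```

Run:
```python
from h import *
go(626,95,157,131)
p,d=bot.read_camera('scene');cv2.imwrite('pics/s5.png',cv2.resize(p[120:260,215:355],None,fx=4,fy=4,interpolation=cv2.INTER_CUBIC))
p,d=bot.read_camera('top');cv2.imwrite('pics/t5.png',cv2.resize(p[125:245,180:330],None,fx=5,fy=5,interpolation=cv2.INTER_CUBIC))
```

```text
t 7.6 pos [625.1  95.1 230.2] yaw 131.0 F [0.24 0.32 1.13] T [ 0.02  0.01 -0.  ] gap 0.12596398540145906 q [-0.    0.84 -0.47  1.26  0.38  1.12  1.79]
tool shift [-0.6 73.2 -0.7] turn -0.0
rel pivot r 71.0 ang 81.0
```

View pics/s5.png

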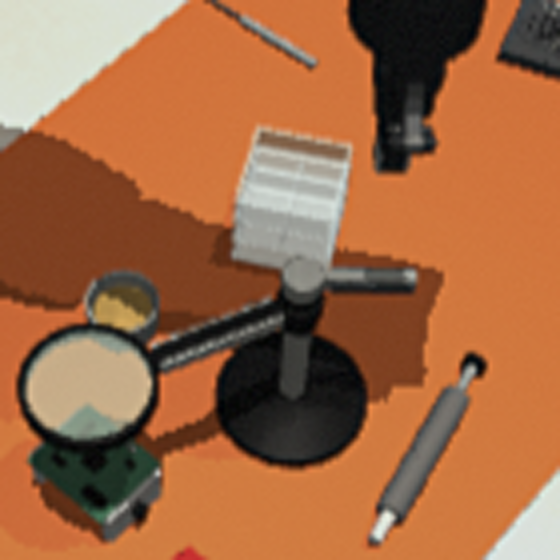

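View pics/t5.png

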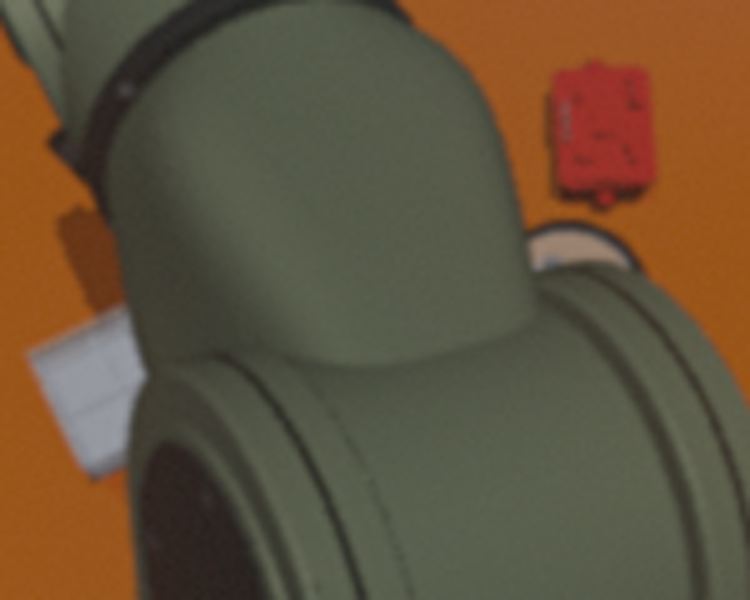

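Run:
```python
from h import *
p,d=bot.read_camera('scene')
c=p[198:234,217:258];cv2.imwrite('pics/l.png',cv2.resize(c,None,fx=14,fy=14,interpolation=cv2.INTER_CUBIC))
C=cloud('scene',d);k=(C[...,2]>120)&(C[...,2]<145);k[:195]=0;k[240:]=0;k[:,:212]=0;k[:,256:]=0
Xs=C[k];print(k.sum(),np.median(Xs,0),cv2.minEnclosingCircle(Xs[:,:2].astype(np.float32)))
def z(u,v,ou,ov): return (u+.5)/4-.5+ou,(v+.5)/4-.5+ov
for h in(134,137):
  L=ray('scene',*z(89,387,215,120),h);Q=np.array([615.4,25.3]);dd=L[:2]-Q;print(L,np.hypot(*dd),np.degrees(np.arctan2(dd[1],dd[0])))
```

```text
956 [ 558.91945676 -113.43917325  132.98875058] ((558.279296875, -107.70448303222656), 50.03193664550781)
[ 557.49936039 -112.92027314  134.        ] 149.8576924070949 -112.72886888945892
[ 558.87832001 -114.10143424  137.        ] 150.42426724431172 -112.07057700077826
```

View pics/l.png

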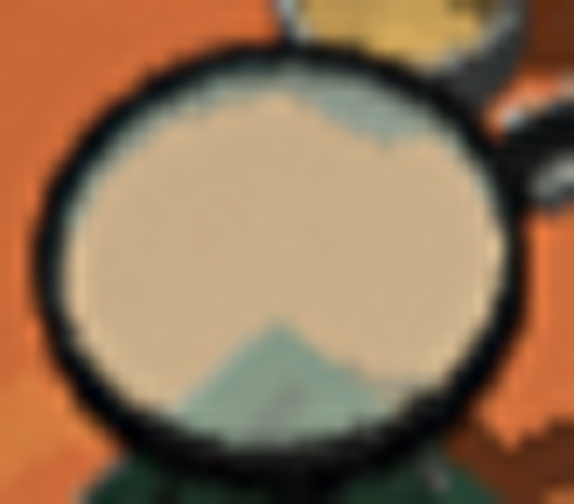

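>>> carry_out --motion '[{"tx":0,"ty":15,"tz":0,"turn":0,"jaw":0},{"tx":0,"ty":15,"tz":0,"turn":0,"jaw":0},{"tx":0,"ty":15,"tz":0,"turn":0,"jaw":0},{"tx":0,"ty":15,"tz":0,"turn":0,"jaw":0},{"tx":0,"ty":13,"tz":0,"turn":0,"jaw":0},{"tx":-5,"ty":0,"tz":0,"turn":0,"jaw":0},{"tx":-5,"ty":0,"tz":0,"turn":0,"jaw":0},{"tx":-5,"ty":0,"tz":0,"turn":0,"jaw":0},{"tx":-3,"ty":0,"tz":0,"turn":0,"jaw":0},{"tx":-2.5,"ty":0,"tz":0,"turn":0,"jaw":0},{"tx":-2.5,"ty":0,"tz":0,"turn":0,"jaw":0},{"tx":-2.4,"ty":0,"tz":-0.9,"turn":2.5,"jaw":0},{"tx":-2.4,"ty":0,"tz":-0.9,"turn":2.5,"jaw":0},{"tx":-2.4,"ty":0,"tz":-0.9,"turn":2.5,"jaw":0},{"tx":-2.4,"ty":0,"tz":-0.9,"turn":2.5,"jaw":0},{"tx":-2.4,"ty":0,"tz":-0.9,"turn":2.5,"jaw":0},{"tx":-2.4,"ty":0,"tz":-0.9,"turn":2.5,"jaw":0},{"tx":-2.4,"ty":0,"tz":-0.9,"turn":2.5,"jaw":0}]'

```text
t: 9.25
eef_pos: [655.2, 67.5, 158.6]
tcp_rot: [-0.984, -1.507, 1.507]
wrist_force: [-1.3, 1.0, 0.6]
finger_gap: 0.4
```

Run:
```python
from h import *
go(626,95,157,131)
p,d=bot.read_camera('scene');cv2.imwrite('pics/s6.png',cv2.resize(p[120:260,215:355],None,fx=4,fy=4,interpolation=cv2.INTER_CUBIC))
```

```text
t 9.25 pos [655.2  67.5 158.6] yaw 113.7 F [-1.28  0.99  0.62] T [ 0.24  0.26 -0.01] gap 0.4155432847970452 q [ 0.    0.96 -0.37  1.24  0.36  1.01  1.57]
tool shift [36.9  1.6 15.6] turn -17.3
rel pivot r 59.1 ang 45.9
```

View pics/s6.png

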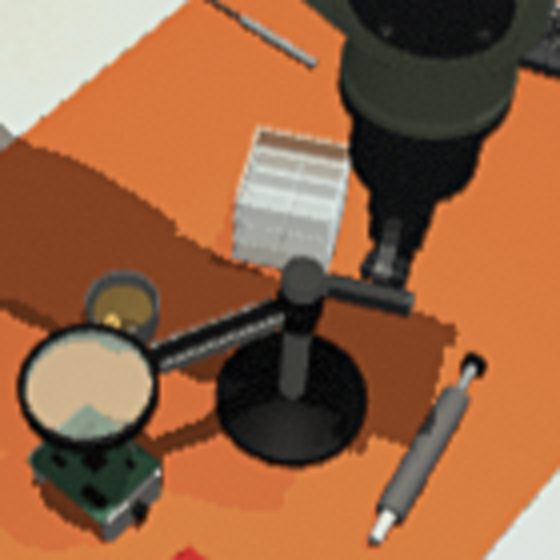

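Lever is turning (tip moved to about (410,300)) and the lens is unchanged. I'll keep pushing.

>>> carry_out --motion '[{"tx":-2.4,"ty":0,"tz":-0.9,"turn":2.5,"jaw":0},{"tx":-2.4,"ty":0,"tz":-0.9,"turn":2.5,"jaw":0},{"tx":-2.4,"ty":0,"tz":-0.9,"turn":2.5,"jaw":0},{"tx":-2.4,"ty":0,"tz":-0.9,"turn":2.5,"jaw":0},{"tx":-2.4,"ty":0,"tz":-0.9,"turn":2.5,"jaw":0},{"tx":-2.4,"ty":0,"tz":-0.9,"turn":2.5,"jaw":0},{"tx":-2.4,"ty":0,"tz":-0.9,"turn":2.5,"jaw":0},{"tx":-2.4,"ty":0,"tz":-0.9,"turn":2.5,"jaw":0},{"tx":-2.4,"ty":0,"tz":-0.9,"turn":2.5,"jaw":0},{"tx":-2.4,"ty":0,"tz":-0.9,"turn":2.5,"jaw":0},{"tx":-2.4,"ty":0,"tz":-0.9,"turn":2.5,"jaw":0},{"tx":-2.4,"ty":0,"tz":-0.9,"turn":2.5,"jaw":0},{"tx":-2.4,"ty":0,"tz":-0.9,"turn":2.5,"jaw":0},{"tx":-2.4,"ty":0,"tz":-0.9,"turn":2.5,"jaw":0}]'

```text
t: 10.47
eef_pos: [671.8, 36.5, 158.6]
tcp_rot: [-1.295, -1.064, 1.063]
wrist_force: [-0.2, 1.8, 1.0]
finger_gap: -0.1
```

Run:
```python
from h import *
go(626,95,157,131)
p,d=bot.read_camera('scene');cv2.imwrite('pics/s7.png',cv2.resize(p[120:260,215:355],None,fx=4,fy=4,interpolation=cv2.INTER_CUBIC))
```

```text
t 10.47 pos [671.8  36.5 158.6] yaw 78.8 F [-0.24  1.8   0.95] T [0.32 0.09 0.01] gap -0.06486136929288949 q [-0.02  0.97 -0.22  1.17  0.21  1.02  1.13]
tool shift [48.5  1.6 56.4] turn -52.2
rel pivot r 58.9 ang 11.2
```

View pics/s7.png

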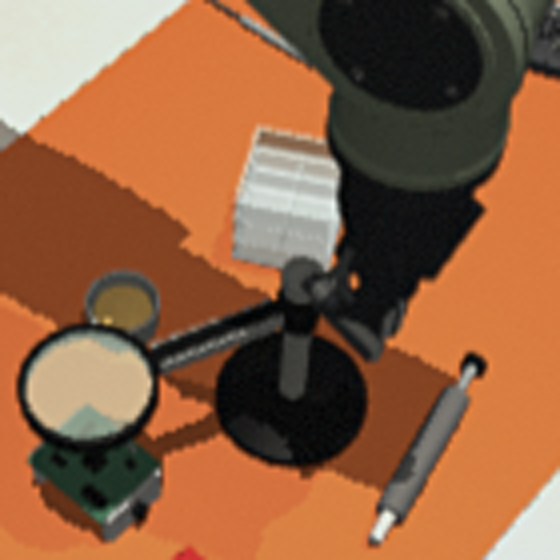

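>>> carry_out --motion '[{"tx":-1.4,"ty":0,"tz":-0.5,"turn":1.5,"jaw":0},{"tx":-1.4,"ty":0,"tz":-0.5,"turn":1.5,"jaw":0},{"tx":-1.4,"ty":0,"tz":-0.5,"turn":1.5,"jaw":0},{"tx":-1.4,"ty":0,"tz":-0.5,"turn":1.5,"jaw":0},{"tx":-1.4,"ty":0,"tz":-0.5,"turn":1.5,"jaw":0},{"tx":-1.4,"ty":0,"tz":-0.5,"turn":1.5,"jaw":0},{"tx":-1.4,"ty":0,"tz":-0.5,"turn":1.5,"jaw":0},{"tx":-1.4,"ty":0,"tz":-0.5,"turn":1.5,"jaw":0}]'

```text
t: 11.18
eef_pos: [672.5, 24.1, 158.3]
tcp_rot: [-1.375, -0.904, 0.904]
wrist_force: [2.5, 1.5, 0.6]
finger_gap: 0.1
```

Run:
```python
from h import *
go(626,95,157,131)
```

```text
t 11.18 pos [672.5  24.1 158.3] yaw 66.6 F [2.54 1.55 0.61] T [ 0.22 -0.4   0.05] gap 0.08011347891778903 q [-0.02  0.97 -0.16  1.17  0.16  1.01  0.97]
tool shift [46.7  1.3 70.8] turn -64.4
rel pivot r 58.5 ang -0.9
```

>>> carry_out --motion '[{"tx":-1.4,"ty":0,"tz":-0.5,"turn":1.5,"jaw":0},{"tx":-1.4,"ty":0,"tz":-0.5,"turn":1.5,"jaw":0},{"tx":-1.4,"ty":0,"tz":-0.5,"turn":1.5,"jaw":0}]'

```text
t: 11.43
eef_pos: [672.1, 19.6, 158.3]
tcp_rot: [-1.401, -0.844, 0.844]
wrist_force: [2.6, 1.4, 0.5]
finger_gap: 0.2
```

Run:
```python
from h import *
go(626,95,157,131)
p,d=bot.read_camera('scene');cv2.imwrite('pics/s8.png',cv2.resize(p[120:260,215:355],None,fx=4,fy=4,interpolation=cv2.INTER_CUBIC))
```

```text
t 11.43 pos [672.1  19.6 158.3] yaw 62.1 F [2.58 1.43 0.49] T [ 0.21 -0.38  0.05] gap 0.17423229207497923 q [-0.02  0.96 -0.14  1.18  0.14  1.01  0.91]
tool shift [45.1  1.3 76. ] turn -68.9
rel pivot r 58.3 ang -5.3
```

View pics/s8.png

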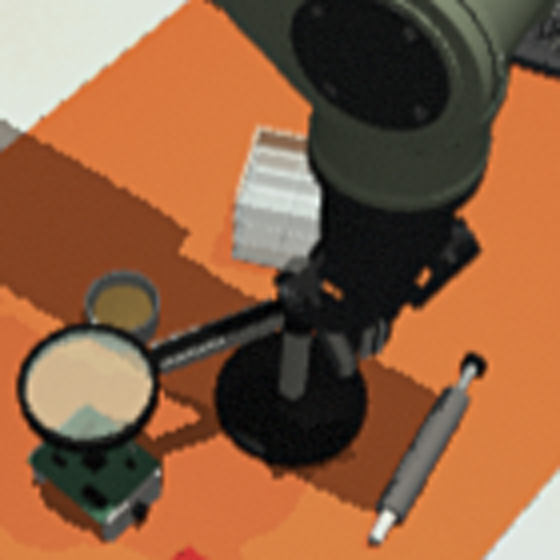

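>>> carry_out --motion '[{"tx":-1.4,"ty":0,"tz":-0.6,"turn":1.5,"jaw":0},{"tx":-1.4,"ty":0,"tz":-0.6,"turn":1.5,"jaw":0},{"tx":-1.4,"ty":0,"tz":-0.6,"turn":1.5,"jaw":0}]'

```text
t: 11.73
eef_pos: [671.4, 15.2, 158.3]
tcp_rot: [-1.425, -0.784, 0.784]
wrist_force: [-0.4, 1.9, 0.9]
finger_gap: -0.3
```

Run:
```python
from h import *
go(626,95,157,131)
```

```text
t 11.73 pos [671.4  15.2 158.3] yaw 57.6 F [-0.42  1.91  0.88] T [ 0.37 -0.03 -0.01] gap -0.2615229358227157 q [-0.02  0.96 -0.12  1.18  0.12  1.01  0.85]
tool shift [43.1  1.3 81.1] turn -73.4
rel pivot r 58.3 ang -9.7
```

>>> carry_out --motion '[{"tx":-1.4,"ty":0,"tz":-0.6,"turn":1.5,"jaw":0},{"tx":-1.4,"ty":0,"tz":-0.6,"turn":1.5,"jaw":0},{"tx":-1.4,"ty":0,"tz":-0.6,"turn":1.5,"jaw":0}]'

```text
t: 11.98
eef_pos: [670.7, 11.0, 158.3]
tcp_rot: [-1.446, -0.724, 0.723]
wrist_force: [3.2, 9.3, -0.6]
finger_gap: 0.1
```

Run:
```python
from h import *
go(626,95,157,131)
```

```text
t 11.98 pos [670.7  11.  158.3] yaw 53.1 F [ 3.19  9.32 -0.57] T [ 1.86 -0.72 -0.03] gap 0.13827413279106254 q [-0.02  0.96 -0.1   1.18  0.1   1.    0.79]
tool shift [40.4  1.3 86.1] turn -77.9
rel pivot r 58.4 ang -13.8
```

>>> carry_out --motion '[{"tx":-0.8,"ty":0,"tz":0,"turn":0,"jaw":0},{"tx":0,"ty":0,"tz":0,"turn":0,"jaw":0}]'

```text
t: 12.15
eef_pos: [670.6, 11.1, 158.4]
tcp_rot: [-1.446, -0.726, 0.723]
wrist_force: [4.9, 7.2, -0.8]
finger_gap: 0.0
```

Run:
```python
from h import *
go(626,95,157,131)
```

```text
t 12.15 pos [670.6  11.1 158.4] yaw 53.2 F [ 4.93  7.15 -0.84] T [ 1.38 -0.91 -0.02] gap 0.03226136803290537 q [-0.02  0.96 -0.1   1.19  0.1   1.    0.79]
tool shift [40.5  1.4 85.9] turn -77.8
rel pivot r 58.3 ang -13.8
```

>>> carry_out --motion '[{"tx":-1,"ty":0,"tz":0,"turn":0,"jaw":0},{"tx":-1,"ty":0,"tz":0,"turn":0,"jaw":0},{"tx":0,"ty":0,"tz":0,"turn":0,"jaw":0}]'

```text
t: 12.4
eef_pos: [670.3, 10.7, 158.6]
tcp_rot: [-1.445, -0.729, 0.722]
wrist_force: [10.6, 12.2, -3.9]
finger_gap: -0.2
```

Run:
```python
from h import *
go(626,95,157,131)
```

```text
t 12.4 pos [670.3  10.7 158.6] yaw 53.3 F [10.63 12.2  -3.9 ] T [ 2.53 -2.44  0.04] gap -0.19413920227006345 q [-0.02  0.96 -0.1   1.19  0.1   0.99  0.8 ]
tool shift [41.1  1.7 85.9] turn -77.7
rel pivot r 58.1 ang -14.2
```

Hard stop reached: 16 N with no further travel. Backing off, lifting, and moving clear for a check.

>>> carry_out --motion '[{"tx":5,"ty":0,"tz":0,"turn":0,"jaw":0},{"tx":15,"ty":0,"tz":0,"turn":0,"jaw":0},{"tx":15,"ty":0,"tz":0,"turn":0,"jaw":0},{"tx":0,"ty":-25,"tz":0,"turn":0,"jaw":0},{"tx":0,"ty":-25,"tz":0,"turn":0,"jaw":0},{"tx":0,"ty":-25,"tz":0,"turn":0,"jaw":0},{"tx":0,"ty":-20,"tz":0,"turn":0,"jaw":0},{"tx":0,"ty":0,"tz":0,"turn":0,"jaw":0}]'

```text
t: 13.07
eef_pos: [691.0, 36.3, 257.4]
tcp_rot: [-1.449, -0.728, 0.721]
wrist_force: [0.3, -0.1, -0.3]
finger_gap: 0.1
```

Run:
```python
from h import *
go(300,350,250,53)
```

```text
t 13.07 pos [691.   36.3 257.4] yaw 53.2 F [ 0.3  -0.09 -0.3 ] T [0.02 0.02 0.05] gap 0.06619089119719727 q [-0.07  0.91 -0.1   0.94  0.08  1.29  0.78]
tool shift [ 16.9   5.3 501.1] turn 0.2
rel pivot r 77.8 ang 8.3
```

>>> carry_out --motion '[{"tx":0.8,"ty":0,"tz":25,"turn":0,"jaw":0},{"tx":0.8,"ty":0,"tz":25,"turn":0,"jaw":0},{"tx":0.8,"ty":0,"tz":25,"turn":0,"jaw":0},{"tx":0.8,"ty":0,"tz":25,"turn":0,"jaw":0},{"tx":0.8,"ty":0,"tz":25,"turn":0,"jaw":0},{"tx":0.8,"ty":0,"tz":25,"turn":0,"jaw":0},{"tx":0.8,"ty":0,"tz":25,"turn":0,"jaw":0},{"tx":0.8,"ty":0,"tz":25,"turn":0,"jaw":0},{"tx":0.8,"ty":0,"tz":25,"turn":0,"jaw":0},{"tx":0.8,"ty":0,"tz":25,"turn":0,"jaw":0},{"tx":0.8,"ty":0,"tz":25,"turn":0,"jaw":0},{"tx":0.8,"ty":0,"tz":25,"turn":0,"jaw":0},{"tx":0.8,"ty":0,"tz":25,"turn":0,"jaw":0},{"tx":0.8,"ty":0,"tz":25,"turn":0,"jaw":0},{"tx":0.8,"ty":0,"tz":25,"turn":0,"jaw":0},{"tx":0.8,"ty":0,"tz":25,"turn":0,"jaw":0},{"tx":0.8,"ty":0,"tz":25,"turn":0,"jaw":0},{"tx":0.8,"ty":0,"tz":25,"turn":0,"jaw":0},{"tx":0.8,"ty":0,"tz":25,"turn":0,"jaw":0},{"tx":0,"ty":0,"tz":0,"turn":0,"jaw":0}]'

```text
t: 14.73
eef_pos: [315.0, 335.2, 253.2]
tcp_rot: [-1.444, -0.727, 0.729]
wrist_force: [-0.9, 0.2, -0.3]
finger_gap: 0.3
```

Run:
```python
from h import *
go(300,350,250,53)
p,d=bot.read_camera('top');cv2.imwrite('pics/t9.png',cv2.resize(p[125:245,180:330],None,fx=5,fy=5,interpolation=cv2.INTER_CUBIC))
C=cloud('top',d);k=(C[...,2]>122)&(C[...,2]<142)&(C[...,1]<-68)&(C[...,1]>-180)&(C[...,0]>500)&(C[...,0]<610)
print(k.sum(),cv2.minEnclosingCircle(C[k][:,:2].astype(np.float32)))
p,d=bot.read_camera('scene');cv2.imwrite('pics/s9.png',cv2.resize(p[120:260,215:355],None,fx=4,fy=4,interpolation=cv2.INTER_CUBIC))
```

```text
t 14.73 pos [315.  335.2 253.2] yaw 53.5 F [-0.93  0.17 -0.28] T [-0.01  0.02  0.02] gap 0.2554108994314564 q [-0.85  0.53 -0.05  1.87  0.04  0.74  0.01]
tool shift [ 3.   3.2 20.9] turn 0.5
rel pivot r 430.8 ang 133.9
850 ((556.2371826171875, -111.22662353515625), 47.48838424682617)
```

View pics/t9.png

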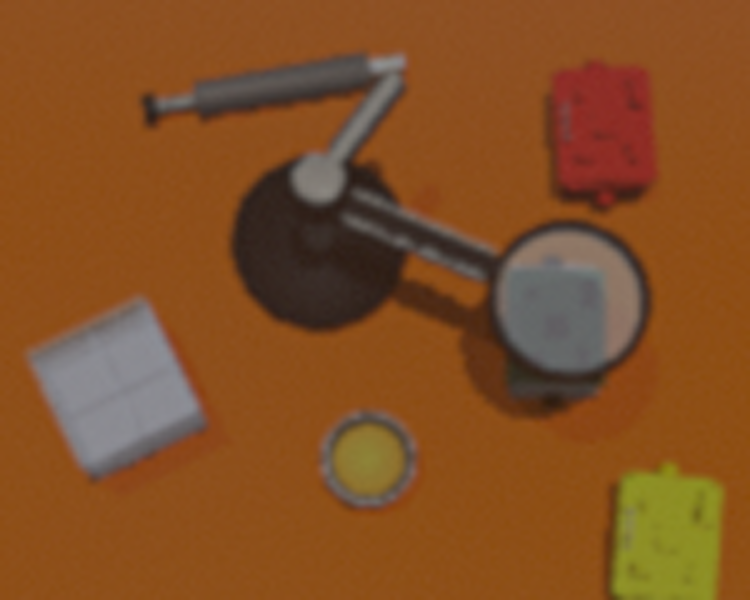

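View pics/s9.png

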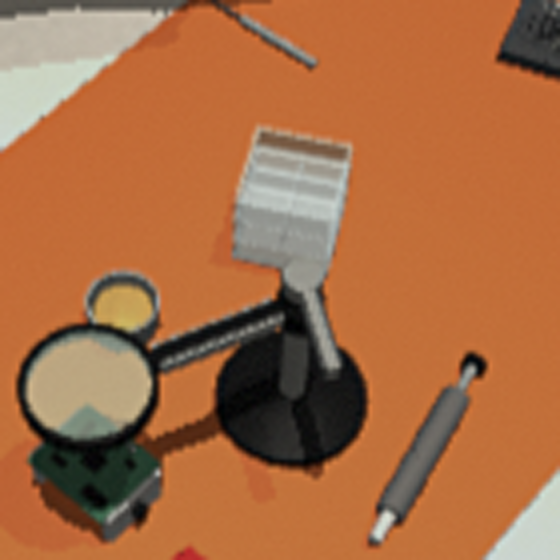

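Run:
```python
from h import *
z=lambda u,v:((u+.5)/5-.5+180,(v+.5)/5-.5+125)
for h in(133,137): L=ray('top',*z(570,300),h);print('lens',L)
T=ray('top',*z(397,82),163.5);d=T-ray('top',*z(319,180),165);print('lever',np.hypot(*d[:2]),np.degrees(np.arctan2(d[1],d[0])))
```

```text
lens [ 554.89070332 -113.35079338  133.        ]
lens [ 554.12208341 -112.82374492  137.        ]
lever 69.34057033974803 -36.85428191784338
```

```bash
python3 -c "
from bench import bot
print(bot.hand_in())"
```

```text
the job is handed in; nothing more can be done
None
```

I swung the lens over the green board, then pushed the lock lever home, and handed the job in. I used closed fingertips pushing from one side only. The robot was clear of everything by about 14.7 s.

**Arm:** I pushed its left side counter-clockwise by about 60°. With the robot clear, the top camera puts the lens centre at about (554.5, -113) and the board centre at (556, -116.5). That is roughly 4 mm apart and within 1° about the post. The scene camera, read just before the lever was pushed, gave about 2 mm apart. Its later pictures show the lens unmoved.

**Lever:** I pushed it clockwise by about 76° (1.33 rad), from about +39° to −37° in the top camera, until it met the stop. Wrist force rose from about 2 N to 16 N, while the fingertip moved less than 1 mm for nearly 3 mm of extra commanded push. That fits a 1.4 rad travel if the lever started near 0.07 rad, but I inferred that start angle and did not measure it.

**Other objects:** In the final pictures the tin, trays, pump, and red and yellow look-alikes show no movement. The spool, driver, probe and iron were not fully in those crops, but the robot never worked near them.

**Disagreements:** The two cameras differ by 2–4 mm in absolute position, so I compared angles within one camera at a time. A circle fit on the depth data gave a slightly oversized rim, so I relied on the centres read from the images.

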